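Clear the grinding plate and set the dust extraction

ROBOT

A 6-joint arm with a two-finger parallel gripper is mounted at the origin on the work surface. World frame = base frame: x ahead of the robot, y to its left, z up, the work surface at z = 0. Lengths are in m, angles in rad, forces in N, time in s.
With the tool pointing down it reaches from about 0.35 to 0.775 m from the base axis. Payload 7.3 kg.
Tool frame: the origin (TCP) lies between the finger pads; the fingertips stand 17 mm ahead of it and the grasp point (between the pads) lies 2 mm behind it; z points along the fingers, y is the direction in which the jaws open and shut (so a half turn about z gives the same grasp; the last joint's range is limited). The gripper opens to 92 mm and grips with 3 to 60 N. Pads are 19 mm wide; open, the fingers measure 130 mm over their backs; the gripper's body (75 mm by 190 mm) begins 47 mm behind the grasp point.
Start: joints at [-1.47, 0.342, 1.524, -0, 1.275, -0.146], TCP at [0.128, -0.509, 0.244] pointing down, gripper open.
Joint ranges: [-2.53, 2.53], [-0.77, 2.02], [0.04, 2.7], [-1, 4.14], [0.28, 2.66], [-3.11, 3.11]. Speed limits (rad/s): [2.57, 2.57, 3.14, 3.14, 3.14, 3.14].

INTERFACE

Orientations are given as [roll, pitch, yaw] about the fixed x, y, z axes, in that order (R = Rz(yaw) Ry(pitch) Rx(roll)).
In Python, from cell import sensors, vision, hand_in gives the robot as it stands.
- The arm moves only by the tool step_arm, never from a script. Its argument "series" is a list of rows, each a list of 5 numbers: the opening, from 0 (shut) to 1 (fully open), then the shift along the world's x, y, z each as a share of 25 mm, from -1 to 1, then the turn about the world's z as a share of 0.08 rad, from -1 to 1. A call has 1 to 12 rows; each row shifts and turns the commanded pose from where the row before left it; what a row does not reach is not made up. A row lasts 1/10 s, in which the tool goes at most 50 mm and 8.59 degrees, less where a joint would pass 70% of its speed; a pose out of reach is approached as far as the arm can. A call with a number of a shift or a turn outside -1 to 1 is refused whole. A call with a gripper value outside its range is refused whole. The fingers move at their own pace and stop on an object; "squeeze" is the grip in N (left out, the last holds). Time passes only in rows, so rows that do not move let the fingers close. It gives the time, the measured TCP pose, the force and the opening at its end, in the units of the state.
- sensors.observe(): the state, without advancing time (a new reading comes with each control period).
- vision.read_camera(name): name is "scene" or "top" or "wrist"; returns a dict with "pixels" (480x640x3 uint8, blue, green, red), "range_z" (480x640 float32, m along the optical axis (not along the pixel's ray), 0 where there is no reading), "camera_matrix" (3x3 intrinsics, pixels), "pose" (4x4, takes a point from camera to world coordinates). Camera axes: x right, y down, z forward; pixel columns grow to the right and rows downward; lengths in m; the calibration is good to about 2 mm. A picture is of the moment at which its call begins.
- hand_in(): hands the job in, once; it reports no verdict.
The state is a dict: "time": time; "qpos": joint angles; "qvel": joint speeds; "joint_efforts": joint torques, N m; "tool_pos": TCP position; "tool_rot": TCP orientation; "contact_force": force on the tool from outside, world axes, zero at the start; "torque": the same for the moment, N m; "opening": finger opening in m.
Only numpy, scipy, OpenCV 4.12 (cv2) and the standard library are available. Lean on these libraries where they do the work, as an engineer would, in place of code of your own. Each camera call takes 0.05 s, during which the arm holds its last target.

TASK

With the scraper block, sweep the three ceramic offcuts off the grinding plate into its catch tray without touching them with the gripper, then stand the scraper upright on the grey felt mat and let go. Then turn the lever of the extraction dial until it points at the raised steel index tab, and after that press the start button fully down and let it come back. Leave the index tab and the other things on the bench as they are.

Things in the scene. Friction and masses are not known exactly. Their poses are not given: they have to be found in the camera images.
- mat: Fixed grey felt mat, 460 x 980 mm, 3 mm thick; its origin is the centre of its underside, on the table at z = 0; it is never moved. x and y run as the world's. The station, controller, scraper and bystanders stand on its upper face, 3 mm above the table.
- station: Fixed grinding station; origin: centre of the plate's underside. Dark steel plate 140 mm (own x) by 170 mm (own y), top 40 mm above the origin; along its edges x = +-66 mm run lips 8 mm wide and 7 mm high, 124 mm clear between them; its ends y = +-85 mm are open. The catch tray joins its -y end.
- tray (a point): Centre of the inner floor of the station's grey catch tray: at the station's own x 0, y -134 mm, 5 mm above the station's origin. Inside it measures 124 mm (x) by 98 mm (y), from the plate's end to its outer wall; its rim is 30 mm above the station's origin, the plate's top 40 mm.
- controller: Fixed white extraction control box, 170 x 170 mm, 45 mm high; origin at the centre of its underside. Its top carries the dial, axis vertical at own (x 8, y 8) mm, and the start button at own (x -60, y -60) mm. On its top is a scale of thin flat black ticks.
- dial (a joint): Angle of the black extraction dial about its vertical axis, 0 to 3.4 rad, growing clockwise seen from above. At value q its lever points, in the controller's frame, at the angle 2.2 - q from the +x axis (counted counter-clockwise from above). It turns with light friction (0.05 N m, 1.2 N at 40 mm) and stays where it is left; a shut gripper can push it round.
- lever_tip (a point): Outer end of the dial's one horizontal lever, 55 mm from the dial's axis, at half the lever's height, 21 mm above the box's top. The lever is 12 mm thick (6 mm over its last 5 mm), from 12 to 30 mm above the box's top, with a white line along it; the hub is 36 mm across and 30 mm high.
- index_mark (a point): The point that the lever's tip must be above: on the ray from the dial's axis through the raised steel index tab, 55 mm from the axis, 2 mm above the box's top. The tab is 15 mm long (radial), 12 mm wide, dark, 59 to 74 mm from the axis, 4 mm high with a round stud 6 mm high. Its place varies, always clockwise from the lever's start; it is stiff.
- start (a joint): Travel of the steel start button (26 mm across, in a black housing), 0 out to 0.006 m fully down; a spring brings it back; about 4 N press it down.
- start_top (a point): Centre of the start button's top face.
- scraper: Loose scraper block standing on its foot: brown wooden block 100 mm (own x) by 30 mm (own y), 25 mm high with a rubber underside, and on it a light wooden grip 60 mm (x) by 18 mm (y) reaching up to 56 mm. Origin: centre of its underside. 130 to 225 g. Same both ways round. It starts on the mat on the robot's side of the controller.
- glaze_pot: Small white open pot, 48 mm across, 40 mm high, a bystander; origin under its centre.
- jar: Amber jar, 52 mm across, 75 mm high, a bystander; origin under its centre.
- bur_stand: White stepped round bur stand, 64 mm across, 52 mm high with its burs, a bystander; origin under its centre.
- dental_model: Plaster dental model, 50 x 60 mm, 31 mm high, a bystander; origin under its centre.
- offcut1: Loose white ceramic offcut, about 16 x 11 x 10 mm, 12 g, lying on the grinding plate; origin at the centre of its underside.
- offcut2: Loose white ceramic offcut, about 13 x 13 x 9 mm, 12 g, lying on the grinding plate; origin at the centre of its underside.
- offcut3: Loose white ceramic offcut, about 15 x 10 x 11 mm, 12 g, lying on the grinding plate; origin at the centre of its underside.

How it is judged:
On the way, in this order (a step that is already met when the one before it is completed fails the run):
1. all three offcuts lie in the catch tray (x of offcut1 in the frame of station between -0.064 and 0.064 m and y of offcut1 in the frame of station between -0.186 and -0.086 m and z of each of offcut1, offcut2, offcut3 in the frame of station below 0.026 m and x of offcut2 in the frame of station between -0.064 and 0.064 m and y of offcut2 in the frame of station between -0.186 and -0.086 m and x of offcut3 in the frame of station between -0.064 and 0.064 m and y of offcut3 in the frame of station between -0.186 and -0.086 m), for 0.2 s.
2. the scraper stands upright on the felt mat, released (x of scraper in the frame of mat between -0.23 and 0.23 m and y of scraper in the frame of mat between -0.49 and 0.49 m and z of scraper in the frame of mat below 0.008 m and angle between scraper's own z axis and vertical below 0.15 rad and contact force between the fingers and scraper below 0.2 N and linear speed of scraper below 0.02 m/s), for 0.2 s.
3. the dial's lever points at the index tab and is still (horizontal distance between lever_tip and index_mark below 0.006 m and velocity of joint dial between -0.05 and 0.05 rad/s), for 0.3 s.
4. the start button is pressed down (value of joint start above 0.0045 m), for 0.05 s.
At the end, for the whole second after the job is handed in: The three offcuts lie in the catch tray; the scraper stands upright (within 0.15 rad) on the felt mat, released and at rest; the dial's lever tip is within 6 mm horizontally of the index mark and still; the start button is out again (less than 1.5 mm down) (all of step 1 and all of step 2 and all of step 3 and value of joint start below 0.0015 m); the robot touches nothing.
It fails at once if the gripper or arm touches an offcut (contact force between any of the fingers, the arm and offcut1 above 0.3 N or contact force between any of the fingers, the arm and offcut2 above 0.3 N or contact force between any of the fingers, the arm and offcut3 above 0.3 N).
It fails at once if the index tab is shifted by more than 4 mm (distance of index_mark from where it was at the start of the episode above 0.004 m).
It fails at once if a bystander (glaze pot, jar, bur stand, dental model) is shifted by more than 25 mm or tipped over (distance of any of glaze_pot, jar, bur_stand, dental_model from where it was at the start of the episode above 0.025 m or angle between any of glaze_pot, jar, bur_stand, dental_model's own z axis and vertical above 0.5 rad).
It also fails if it takes over 72 s, if anything falls off the work surface, if the arm or the gripper's body presses on something with over 40 N, if the wrist force passes 120 N, or if a joint passes its speed limit or range.

## Working session

There is one attempt and no reset: what is moved stays moved. The work goes in short steps, Python scripts to look and compute and a tool call to move; the robot and the scene stay as the last step left them, time stands still between calls to the robot, and variables do not carry over. Pictures are saved under pics/ and viewed, and the job is handed in when it is done.

Besides the shell and the picture viewer there is one more tool, called after "Emit:" as a command line: name --pt "numbers of a row" for each row, then --argument value for the rest. step_arm: Moves the arm, as the interface text tells. Its arguments: {"type":"object","properties":{"series":{"type":"array","items":{"type":"array","items":{"type":"number","minimum":-1,"maximum":1}}},"squeeze":{"type":"number"}},"required":["series"]}

```bash
mkdir -p pics; ls
python3 - <<'E'
from cell import sensors, vision
import cv2, numpy as np
print(sensors.observe())
for n in ["scene","top","wrist"]:
    d=vision.read_camera(n); cv2.imwrite(f"pics/{n}0.png",d["pixels"]); np.savez(f"{n}0.npz",**d)
    print(n,d["pose"].round(3).tolist(),d["camera_matrix"].round(1).tolist())
E
```

```text
pics
{'time': 0.0, 'qpos': array([-1.47001444e+00,  3.42721004e-01,  1.52503911e+00, -1.56979673e-05,
        1.27542790e+00, -1.46006102e-01]), 'qvel': array([-4.42338448e-04,  8.65519478e-04, -2.21818525e-03,  1.64807117e-03,
        4.44057946e-04, -5.55576229e-05]), 'joint_efforts': array([-7.35075378e-05, -4.31246281e+01, -2.44226897e+01,  7.17032701e-02,
        5.58798818e-02, -1.08195322e-04]), 'tool_pos': array([ 0.1282258 , -0.50868685,  0.24303814]), 'tool_rot': array([-3.14001209e+00, -2.17253997e-04,  2.46792396e-01]), 'contact_force': array([-0.42580516, -0.53118016,  0.68885257]), 'torque': array([ 0.00967355, -0.01199887, -0.00243263]), 'opening': 0.09184573446929492}
scene [[-0.02, 0.842, -0.539, 1.111], [1.0, 0.026, 0.003, 0.003], [0.016, -0.538, -0.843, 0.888], [0.0, 0.0, 0.0, 1.0]] [[565.7, 0.0, 315.5], [0.0, 565.7, 233.8], [0.0, 0.0, 1.0]]
top [[-0.052, -0.978, 0.2, 0.419], [-0.999, 0.05, -0.012, 0.014], [0.002, -0.201, -0.98, 0.993], [0.0, 0.0, 0.0, 1.0]] [[435.2, 0.0, 324.0], [0.0, 435.2, 237.4], [0.0, 0.0, 1.0]]
wrist [[0.245, -0.931, -0.27, 0.202], [-0.97, -0.236, -0.067, -0.491], [-0.002, 0.278, -0.96, 0.383], [0.0, 0.0, 0.0, 1.0]] [[422.9, 0.0, 319.8], [0.0, 422.9, 242.7], [0.0, 0.0, 1.0]]
```

View pics/top0.png

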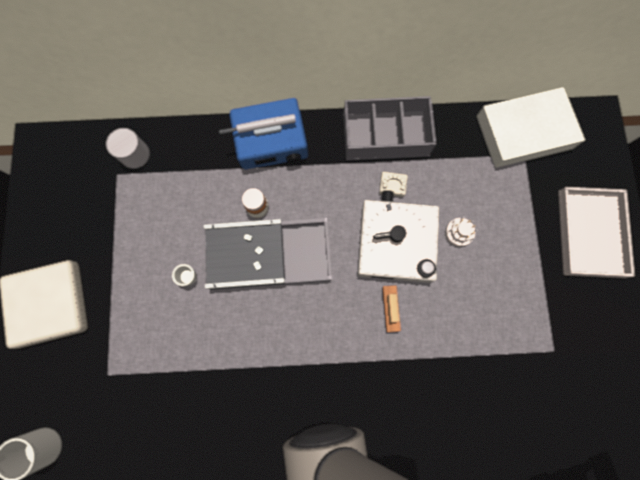

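View pics/scene0.png

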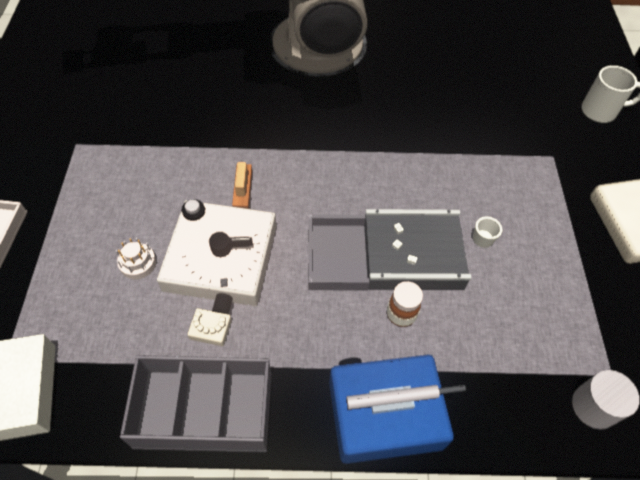

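```bash
cat > h.py <<'E'
import numpy as np, cv2
def load(n): return dict(np.load(n+".npz"))
def w(d,u,v,k=1):
    u0,v0=int(round(u)),int(round(v)); p=d["range_z"][v0-k:v0+k+1,u0-k:u0+k+1]; z=np.median(p[p>0])
    return back(d,u,v,z)
def back(d,u,v,z):
    K=d["camera_matrix"]; c=np.array([(u-K[0,2])/K[0,0]*z,(v-K[1,2])/K[1,1]*z,z,1]); return (d["pose"]@c)[:3]
def onz(d,u,v,h):
    o=d["pose"][:3,3]; p=back(d,u,v,1.0); r=p-o; return o+r*(h-o[2])/r[2]
def proj(d,P):
    c=np.linalg.inv(d["pose"])@np.append(P,1); q=d["camera_matrix"]@c[:3]; return q[:2]/q[2]
def crop(d,x0,y0,x1,y1,s,name):
    cv2.imwrite(name,cv2.resize(d["pixels"][y0:y1,x0:x1],None,fx=s,fy=s,interpolation=cv2.INTER_CUBIC))
E
python3 - <<'E'
from h import *
t=load("top0"); s=load("scene0")
crop(t,350,165,480,285,5,"pics/c1.png")
crop(t,165,180,335,300,4.5,"pics/c2.png")
crop(s,150,155,290,350,4,"pics/c3.png"); crop(t,370,275,420,345,8,"pics/c4.png")
E
```

```text
(no output)
```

View pics/c1.png

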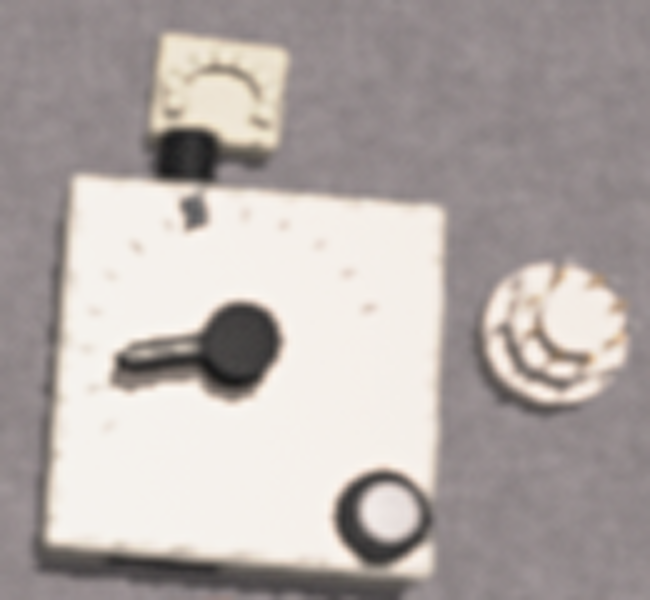

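View pics/c2.png

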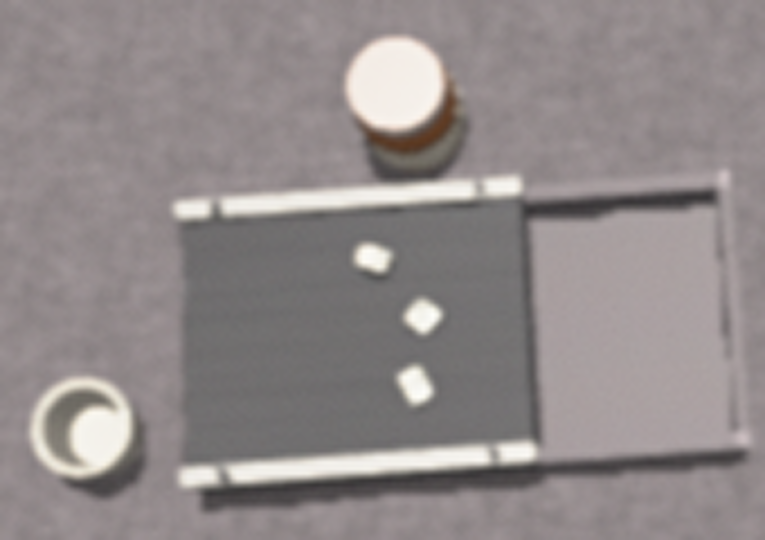

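View pics/c3.png

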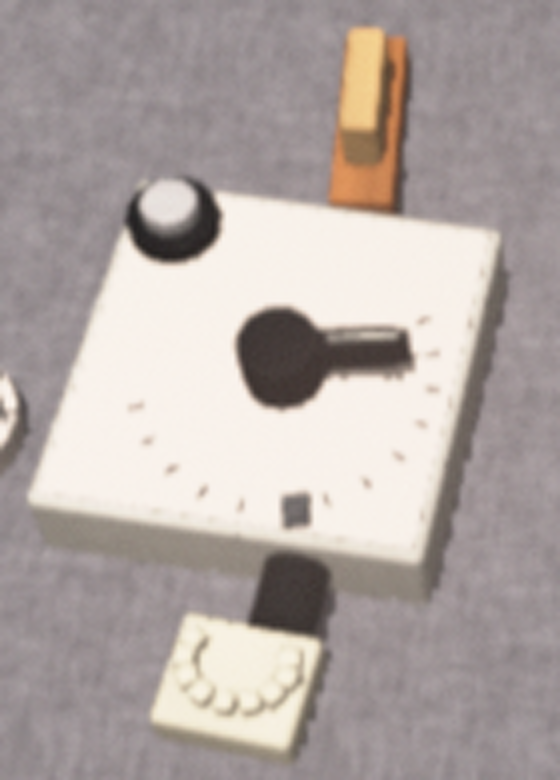

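View pics/c4.png

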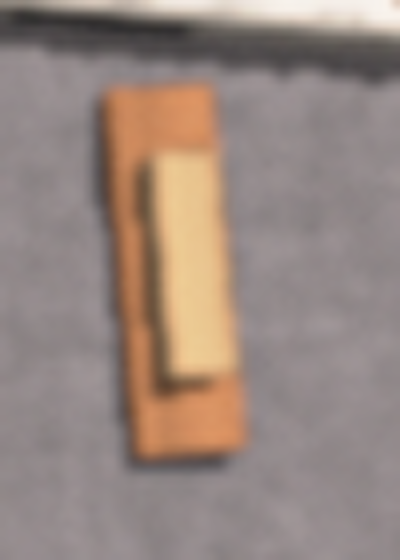

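Run:
```python
from h import *
t=load("top0"); s=load("scene0")
def T(x0,y0,sc,pts,h,d=t):
    for n,x,y in pts:
        u,v=(x+.5)/sc-.5+x0,(y+.5)/sc-.5+y0
        print(n,onz(d,u,v,h).round(4),"depth",w(d,u,v,0).round(4) if d["range_z"][int(round(v)),int(round(u))]>0 else None)
print("box");T(350,165,5,[("TL",73,178),("TR",445,207),("BL",45,548),("BR",435,575)],.048)
T(350,165,5,[("hub",241,342),("tip",118,358)],.078)
T(350,165,5,[("tab",194,211)],.052)
T(350,165,5,[("btn",390,515)],.068)
T(350,165,5,[("bur",580,320)],.055)
T(350,165,5,[("modc",220,95)],.034)
print("station");T(165,180,4.5,[("TL",175,209),("TR",523,186),("BL",180,479),("BR",537,451),("lowTL",175,202),("lowBR",537,460)],.05)
T(165,180,4.5,[("o1",372,258),("o2",423,316),("o3",415,385)],.053)
T(165,180,4.5,[("trayTR",725,178),("trayBR",740,442)],.033)
T(165,180,4.5,[("jar",396,85)],.078);T(165,180,4.5,[("pot",82,428)],.043)
print("scraper");T(370,275,8,[("a",105,90),("b",213,88),("c",245,450),("d",135,458)],.028)
T(370,275,8,[("a",155,152),("b",215,150),("c",237,373),("d",178,378)],.059)
print("scene cam");S=lambda p,h:T(150,155,4,p,h,s)
S([("hub",280,345)],.078);S([("tab",296,509)],.052);S([("tip",408,347)],.07);S([("btn",170,203)],.068)
S([("TR",498,232),("BR",425,565),("BL",32,503)],.048);S([("g1",348,30),("g2",386,32),("g3",378,130),("g4",342,127)],.059)
```

```text
box
TL [ 0.6938 -0.0936  0.048 ] depth [ 0.6936 -0.0935  0.0486]
TR [ 0.6717 -0.26    0.048 ] depth [ 0.684  -0.2733  0.002 ]
BL [ 0.5272 -0.0696  0.048 ] depth [ 0.5277 -0.07    0.0436]
BR [ 0.5067 -0.2383  0.048 ] depth [ 0.5105 -0.2492  0.0071]
hub [ 0.6082 -0.1572  0.078 ] depth [ 0.608  -0.1571  0.0791]
tip [ 0.6039 -0.1038  0.078 ] depth [ 0.6034 -0.1035  0.0806]
tab [ 0.6745 -0.1462  0.052 ] depth [ 0.6742 -0.146   0.0531]
btn [ 0.5315 -0.2164  0.068 ] depth [ 0.5308 -0.2151  0.0732]
bur [ 0.6152 -0.3122  0.055 ] depth [ 0.6159 -0.3133  0.0519]
modc [ 0.7341 -0.1658  0.034 ] depth [ 0.7368 -0.1673  0.0259]
station
TL [0.6519 0.2677 0.05  ] depth [0.651  0.2668 0.0535]
TR [0.6548 0.0957 0.05  ] depth [0.6584 0.0969 0.0355]
BL [0.5184 0.2648 0.05  ] depth [0.5182 0.2642 0.0524]
BR [0.5231 0.0931 0.05  ] depth [0.5247 0.0944 0.0348]
lowTL [0.6554 0.2677 0.05  ] depth [6.679e-01 2.812e-01 1.000e-04]
lowBR [0.5187 0.0933 0.05  ] depth [0.5206 0.0948 0.0323]
o1 [0.6215 0.1705 0.053 ] depth [0.6205 0.1697 0.0576]
o2 [0.5914 0.1461 0.053 ] depth [0.5912 0.146  0.0538]
o3 [0.5577 0.150
[... 753 characters left out ...]
0.1364  0.0291]
scene cam
hub [ 0.6125 -0.155   0.078 ] depth [ 0.6128 -0.1549  0.0785]
tab [ 0.6761 -0.1446  0.052 ] depth [ 0.6787 -0.1437  0.0569]
tip [ 0.607  -0.1023  0.07  ] depth [ 0.6077 -0.1022  0.0711]
btn [ 0.5341 -0.2136  0.068 ] depth [ 0.5354 -0.2132  0.0697]
TR [ 0.5314 -0.0696  0.048 ] depth [ 0.531  -0.0697  0.0475]
BR [ 0.6984 -0.0897  0.048 ] depth [ 0.6934 -0.0908  0.0379]
BL [ 0.6744 -0.2551  0.048 ] depth [ 0.6737 -0.2555  0.0467]
g1 [ 0.4255 -0.1462  0.059 ] depth [ 0.4235 -0.1466  0.0566]
g2 [ 0.4261 -0.1282  0.059 ] depth [ 0.4256 -0.1283  0.0584]
g3 [ 0.484  -0.1269  0.059 ] depth [ 0.4792 -0.1279  0.0526]
g4 [ 0.4828 -0.1435  0.059 ] depth [ 0.4829 -0.1435  0.0591]
```

Emit:
step_arm --pt "1 0.85 1 0 -0.26" --pt "1 0.85 1 0 -0.26" --pt "1 0.85 1 0 -0.26" --pt "1 0.85 1 0 -0.26" --pt "1 0.85 1 0 -0.26" --pt "1 0.85 1 0 -0.26" --pt "1 0.85 1 0 -0.26" --pt "1 0.85 1 0 -0.26" --pt "1 0.85 1 0 -0.26" --pt "1 0.85 1 0 -0.26" --pt "1 0.85 1 0 -0.26" --pt "1 0.85 1 0 -0.23" --squeeze 25

```text
time: 1.35
tool_pos: [0.3839, -0.2079, 0.2437]
tool_rot: [3.142, 0.0, -0.001]
contact_force: [0.4, -1.7, -0.3]
opening: 0.0918
```

Emit:
step_arm --pt "1 0.9 0.95 -1 0" --pt "1 0.9 0.95 -1 0" --pt "1 0.9 0.95 -0.8 0" --pt "1 0 0 0 0" --pt "1 0 0 0 0"

```text
time: 1.85
tool_pos: [0.4507, -0.1374, 0.1733]
tool_rot: [-3.141, 0.002, 0.002]
contact_force: [-0.0, 0.2, 0.5]
opening: 0.0917
```

Run:
```python
from h import *
from cell import sensors, vision
s=sensors.observe(); print(s["time"],s["tool_pos"].round(4),s["tool_rot"].round(4),s["qpos"].round(3))
d=vision.read_camera("wrist"); np.savez("wrist1.npz",**d); cv2.imwrite("pics/w1.png",d["pixels"])
```

```text
1.85 [ 0.4507 -0.1374  0.1733] [-3.1413e+00  1.6000e-03  1.5000e-03] [-0.458  0.32   1.771 -0.     1.052  1.111]
```

View pics/w1.png

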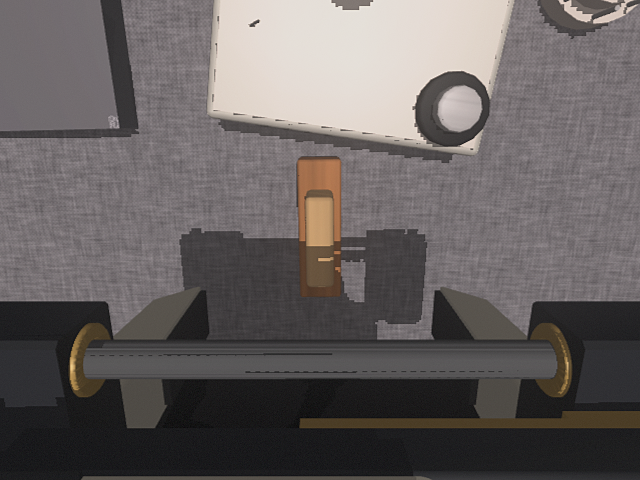

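Run:
```python
from h import *
d=load("wrist1")
for p in [(306,196),(333,196),(306.5,287),(333,287)]: print(onz(d,*p,.059).round(4), w(d,p[0]+(5 if p[0]<320 else -5),p[1]+(5 if p[1]<240 else -5)).round(4))
for p in [(458,107)]: print("btn",w(d,*p).round(4))
```

```text
[ 0.4824 -0.1291  0.059 ] [ 0.4792 -0.1321  0.0582]
[ 0.4824 -0.1455  0.059 ] [ 0.4791 -0.1425  0.0578]
[ 0.4231 -0.129   0.059 ] [ 0.4262 -0.1322  0.0581]
[ 0.4231 -0.1461  0.059 ] [ 0.4264 -0.1428  0.0586]
btn [ 0.5337 -0.2133  0.0693]
```

Emit:
step_arm --pt "1 0.08 0 -1 0" --pt "1 0 0 -1 0" --pt "1 0 0 -1 0" --pt "1 0 0 -1 0" --pt "1 0 0 -0.95 0" --pt "1 0 0 0 0" --pt "0 0 0 0 0" --pt "0 0 0 0 0" --pt "0 0 0 0 0" --pt "0 0 0 0 0" --pt "0 0 0 0 0" --pt "0 0 0 0 0" --squeeze 30

```text
time: 3.1
tool_pos: [0.4529, -0.1379, 0.0503]
tool_rot: [3.141, -0.0, -0.0]
contact_force: [-0.2, -0.2, 0.0]
opening: 0.0487
```

Emit:
step_arm --pt "0 0 0 0 0" --pt "0 0 0 0 0" --pt "0 0 0 0.5 0" --pt "0 0 0 1 0" --pt "0 0 0 1 0" --pt "0 0 0 1 0" --pt "0 0 0 0 0" --pt "0 0 0 0 0"

```text
time: 3.9
tool_pos: [0.4528, -0.1378, 0.1375]
tool_rot: [3.141, -0.001, -0.0]
contact_force: [-0.2, 0.7, -1.1]
opening: 0.0004
```

Run:
```python
from h import *
from cell import sensors, vision
s=sensors.observe(); print(s["time"],s["tool_pos"].round(4),s["tool_rot"].round(4),s["opening"],s["contact_force"])
d=vision.read_camera("scene"); np.savez("scene2.npz",**d); crop(d,150,130,490,320,2.3,"pics/s2.png")
```

```text
3.9 [ 0.4528 -0.1378  0.1375] [ 3.1412e+00 -6.0000e-04 -3.0000e-04] 0.0004226366382597023 [-0.2001422   0.65472989 -1.05944664]
```

View pics/s2.png

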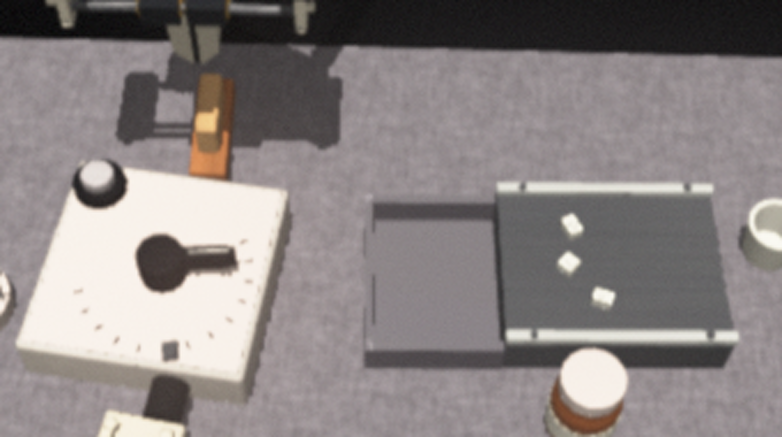

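Emit:
step_arm --pt "0.5 0 0 0 0" --pt "0.5 0 0 0 0" --pt "0.5 0 0 0 0" --pt "0.5 0 0 0 0" --pt "0.5 0 0 0 0" --pt "0.5 0 0 0 0" --pt "0.5 0 0 -1 0" --pt "0.5 0 0 -1 0" --pt "0.5 0 0 -1 0" --pt "0.5 0 0 -0.55 0" --pt "0.5 0 0 0 0" --pt "0 0 0 0 0"

```text
time: 5.15
tool_pos: [0.453, -0.138, 0.049]
tool_rot: [3.141, 0.0, -0.0]
contact_force: [-0.3, -0.3, -0.8]
opening: 0.0414
```

Emit:
step_arm --pt "0 0 0 0 0" --pt "0 0 0 0 0" --pt "0 0 0 0 0" --pt "0 0 0 0 0" --pt "0 0 0 0 0" --pt "0 0 0 0 0"

```text
time: 5.75
tool_pos: [0.453, -0.138, 0.0493]
tool_rot: [3.141, -0.001, -0.0]
contact_force: [-0.1, 0.2, 5.9]
opening: 0.0179
```

Emit:
step_arm --pt "0 0 0 0.5 0" --pt "0 0 0 1 0" --pt "0 0 0 1 0" --pt "0 0 0 1 0" --pt "0 0 0 0.6 0" --pt "0 0 0 0 0"

```text
time: 6.35
tool_pos: [0.4537, -0.1383, 0.153]
tool_rot: [3.14, -0.004, -0.0]
contact_force: [-0.3, -1.2, -1.6]
opening: 0.0181
```

Run:
```python
from h import *
from cell import sensors, vision
d=load("scene2")
for x,y in [(498,185),(713,185),(506,335),(736,335)]:
    print(onz(d,(x+.5)/2.3-.5+150,(y+.5)/2.3-.5+130,.05).round(4))
d=vision.read_camera("top"); np.savez("top3.npz",**d); crop(d,165,180,445,340,2.8,"pics/t3.png")
d=vision.read_camera("wrist"); cv2.imwrite("pics/w3.png",d["pixels"])
# lip white pixels from top0: fit lines
t=load("top0"); hsv=t["pixels"].min(axis=2)
P=[onz(t,u,v,.05) for v in range(210,300) for u in range(203,287) if hsv[v,u]>150]
P=np.array(P)
for lo,hi in [(.64,.665),(.51,.535)]:
    q=P[(P[:,0]>lo)&(P[:,0]<hi)]; print(len(q),q.mean(0).round(4),"slope dx/dy",np.polyfit(q[:,1],q[:,0],1).round(4),q[:,1].min().round(4),q[:,1].max().round(4))
```

```text
[0.5221 0.0965 0.05  ]
[0.5168 0.2664 0.05  ]
[0.6558 0.0986 0.05  ]
[0.6509 0.2676 0.05  ]
402 [0.654  0.1792 0.05  ] slope dx/dy [-0.0196  0.6575] 0.0842 0.2688
390 [0.5217 0.1776 0.05  ] slope dx/dy [-0.0227  0.5257] 0.0883 0.2661
```

View pics/t3.png

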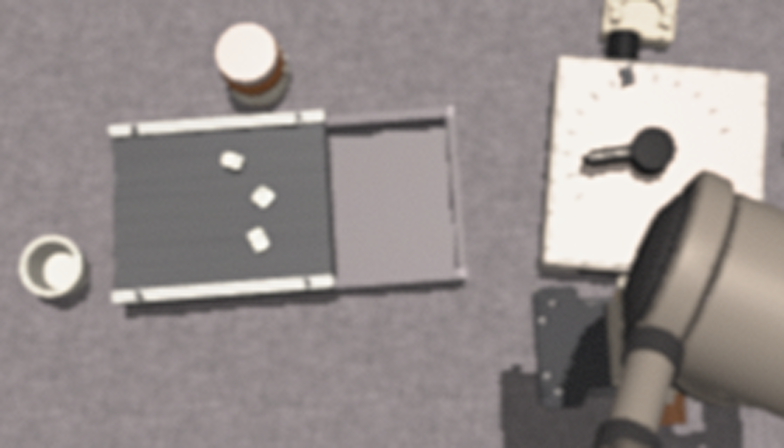

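View pics/w3.png

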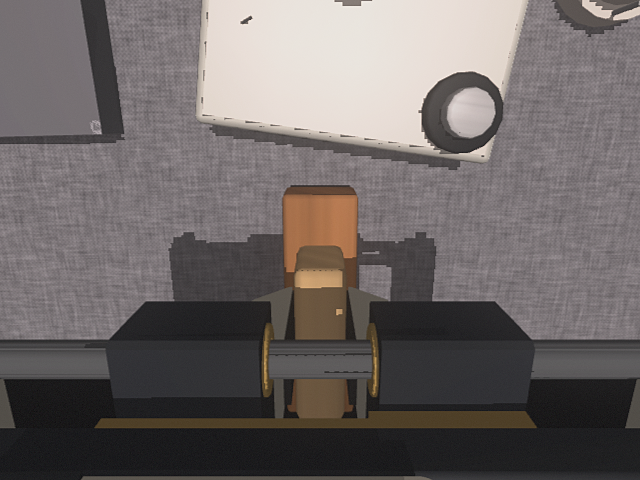

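Emit:
step_arm --pt "0 0.35 1 0 0.15" --pt "0 0.35 1 0 0.15" --pt "0 0.35 1 0 0" --pt "0 0.35 1 0 0" --pt "0 0.35 1 0 0" --pt "0 0.35 1 0 0" --pt "0 0.35 1 0 0" --pt "0 0.35 1 0 0" --pt "0 0.35 1 0 0" --pt "0 0.35 1 0 0" --pt "0 0.35 1 0 0" --pt "0 0.35 1 0 0"

```text
time: 7.65
tool_pos: [0.5572, 0.1631, 0.1492]
tool_rot: [3.141, 0.003, 0.024]
contact_force: [-0.3, -0.1, -0.1]
opening: 0.018
```

Emit:
step_arm --pt "0 0.35 1 0 0" --pt "0 0.35 1 0 0" --pt "0 0.4 0.55 0 0" --pt "0 0 0 0 0" --pt "0 0 0 -0.8 0" --pt "0 0 0 -0.8 0" --pt "0 0 0 0 0" --pt "0 0 0 0 0"

```text
time: 8.45
tool_pos: [0.5847, 0.2252, 0.1105]
tool_rot: [3.141, 0.002, 0.023]
contact_force: [-0.5, -0.4, -1.4]
opening: 0.0176
```

Run:
```python
from h import *
from cell import sensors, vision
s=sensors.observe(); print(s["time"],s["tool_pos"].round(4),s["tool_rot"].round(4),s["opening"],s["contact_force"])
d=vision.read_camera("scene"); np.savez("scene4.npz",**d); crop(d,300,130,520,320,3.4,"pics/s4.png")
d=vision.read_camera("wrist"); cv2.imwrite("pics/w4.png",d["pixels"])
```

```text
8.45 [0.5847 0.2252 0.1105] [3.1409e+00 2.2000e-03 2.3100e-02] 0.017604401105474763 [-0.51175736 -0.40678785 -1.37661715]
```

View pics/s4.png

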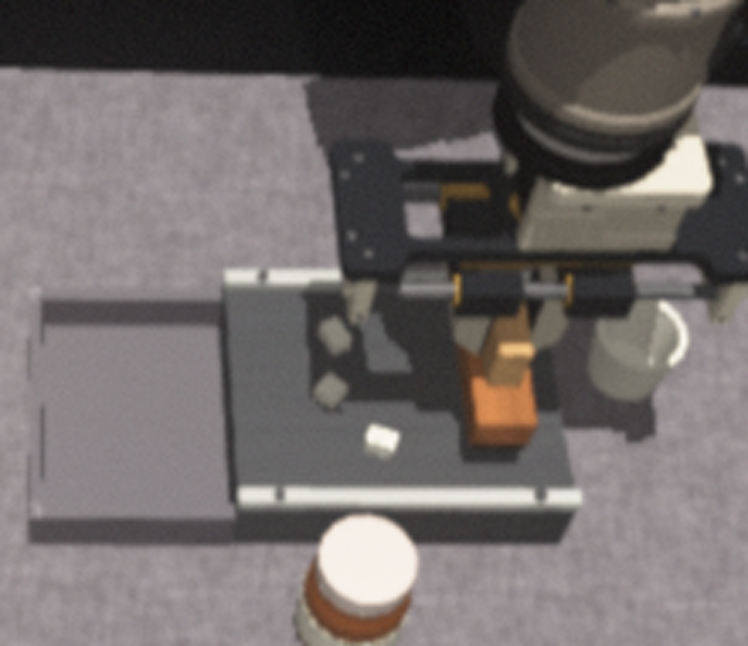

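View pics/w4.png

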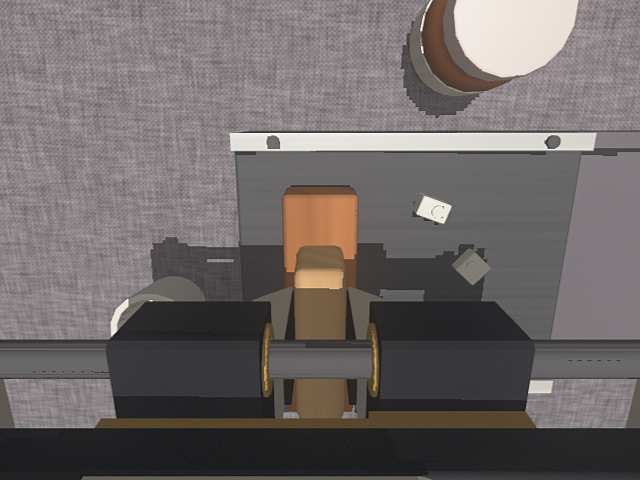

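Emit:
step_arm --pt "0 0.05 0 -0.6 0" --pt "0 0 0 -0.16 0" --pt "0 0 0 0 0" --pt "0 0 0 0 0"

```text
time: 8.95
tool_pos: [0.5865, 0.2259, 0.0921]
tool_rot: [3.141, 0.0, 0.024]
contact_force: [0.7, -0.6, -1.4]
opening: 0.018
```

Emit:
step_arm --pt "0 0 0 -0.06 0" --pt "0 0 0 0 0"

```text
time: 9.15
tool_pos: [0.5866, 0.2259, 0.0908]
tool_rot: [3.142, -0.0, 0.024]
contact_force: [0.4, 0.4, -0.9]
opening: 0.0177
```

Emit:
step_arm --pt "0 0.01 -0.4 -0.02 0" --pt "0 0.01 -0.4 0 0" --pt "0 0.01 -0.4 0 0" --pt "0 0.01 -0.4 0 0" --pt "0 0.01 -0.4 0 0" --pt "0 0.01 -0.4 0 0" --pt "0 0.01 -0.4 0 0" --pt "0 0 0 0 0"

```text
time: 9.95
tool_pos: [0.5884, 0.1544, 0.0903]
tool_rot: [3.141, 0.0, 0.022]
contact_force: [-0.8, 0.1, -1.4]
opening: 0.018
```

Run:
```python
from h import *
from cell import sensors, vision
s=sensors.observe(); print(s["time"],s["tool_pos"].round(4),s["tool_rot"].round(4),s["opening"],s["contact_force"])
d=vision.read_camera("scene"); crop(d,300,130,520,320,3.4,"pics/s5.png")
```

```text
9.95 [0.5884 0.1544 0.0903] [3.1412e+00 1.0000e-04 2.2100e-02] 0.01796735218153177 [-0.84941389  0.13434565 -1.38171213]
```

View pics/s5.png

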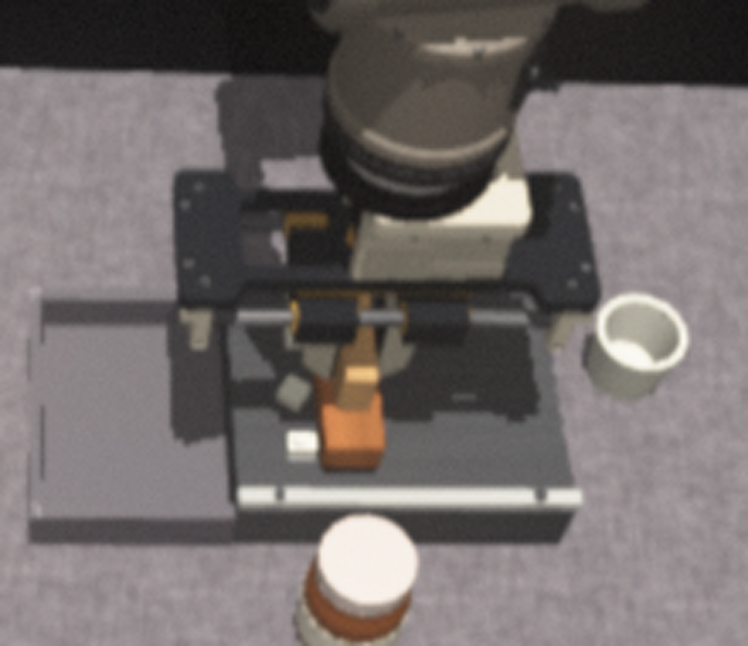

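Offcuts are being pushed in front of the block. Continuing to the edge.

Emit:
step_arm --pt "0 0.01 -0.4 0 0" --pt "0 0.01 -0.4 0 0" --pt "0 0.01 -0.4 0 0" --pt "0 0.01 -0.4 0 0" --pt "0 0.01 -0.4 0 0" --pt "0 0.01 -0.3 0 0" --pt "0 0 0 0 0" --pt "0 0 0 0 0"

```text
time: 10.8
tool_pos: [0.5898, 0.0983, 0.0903]
tool_rot: [-3.142, -0.0, 0.023]
contact_force: [-0.1, 0.2, -1.2]
opening: 0.0181
```

Run:
```python
from h import *
from cell import sensors, vision
s=sensors.observe(); print(s["time"],s["tool_pos"].round(4),s["tool_rot"].round(4),s["opening"],s["contact_force"])
d=vision.read_camera("scene"); crop(d,300,130,520,320,3.4,"pics/s6.png")
```

```text
10.8 [0.5898 0.0983 0.0903] [-3.1415 -0.      0.0231] 0.018071148969928744 [-0.1288555   0.18066052 -1.17571678]
```

View pics/s6.png

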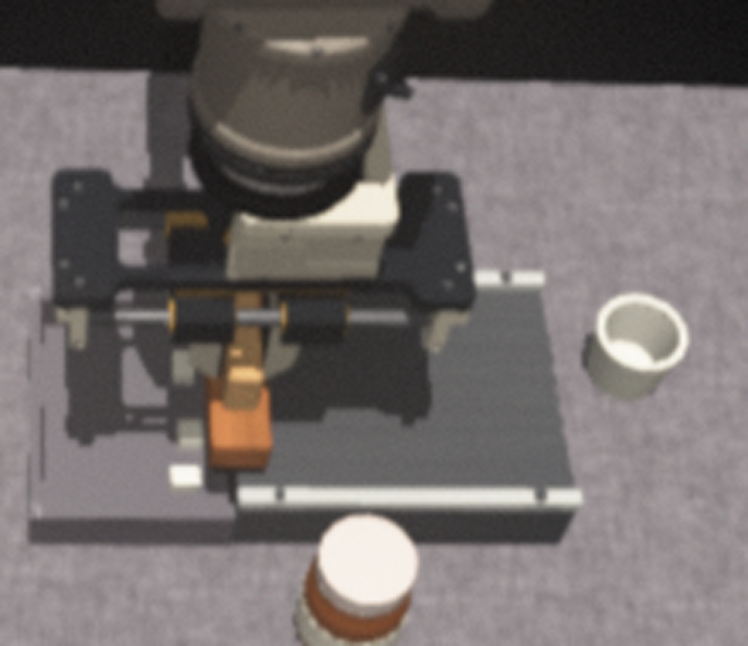

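Emit:
step_arm --pt "0 0 0 1 0" --pt "0 0 0 1 0" --pt "0 -0.5 0 0.2 0" --pt "0 -1 -0.2 0 -0.1" --pt "0 -1 -0.2 0 -0.1" --pt "0 -1 -0.2 0 -0.1" --pt "0 -1 -0.2 0 0" --pt "0 -1 -0.2 0 0" --pt "0 -0.8 -0.2 0 0" --pt "0 0 0 0 0" --pt "0 0 0 0 0"

```text
time: 11.95
tool_pos: [0.4329, 0.0687, 0.1457]
tool_rot: [-3.142, -0.002, -0.0]
contact_force: [-0.1, -0.3, -1.6]
opening: 0.0179
```

Run:
```python
from h import *
from cell import sensors, vision
s=sensors.observe(); print(s["time"],s["tool_pos"].round(4),s["tool_rot"].round(4),s["opening"],s["contact_force"])
d=vision.read_camera("scene"); np.savez("scene7.npz",**d);crop(d,270,100,520,320,3.1,"pics/s7.png")
for x,y in [(185,365)]: pass
```

```text
11.95 [0.4329 0.0687 0.1457] [-3.1416e+00 -1.7000e-03 -1.0000e-04] 0.01789863532175966 [-0.1418876  -0.31018919 -1.60859301]
```

View pics/s7.png

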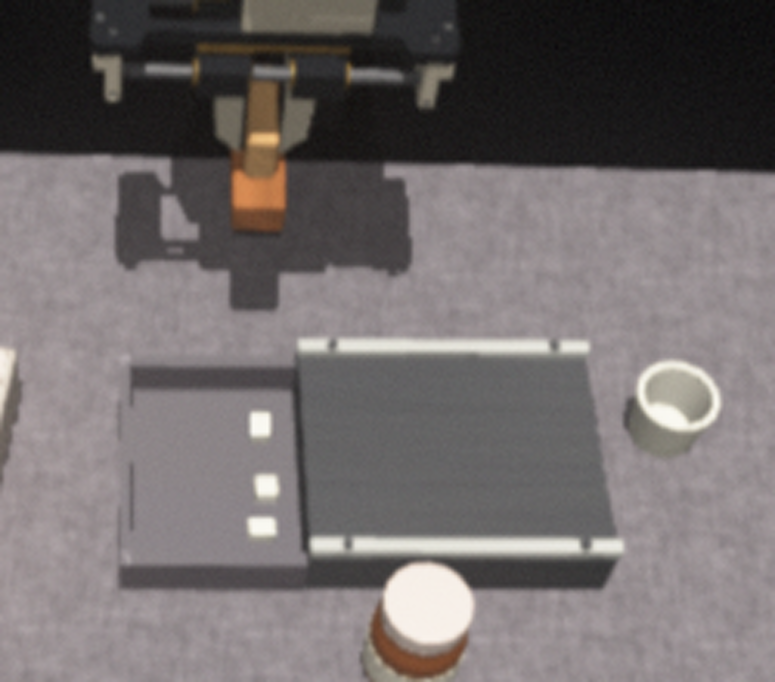

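Run:
```python
from h import *
d=load("scene7"); print(onz(d,350,150.5,.003))
```

```text
[0.34069439 0.07260828 0.003     ]
```

Emit:
step_arm --pt "0 0.3 0 -1 0" --pt "0 0 0 -1 0" --pt "0 0 0 -1 0" --pt "0 0 0 -0.6 0" --pt "0 0 0 0 0" --pt "0 0 0 -0.1 0" --pt "0 0 0 0 0"

```text
time: 12.7
tool_pos: [0.4407, 0.0685, 0.0532]
tool_rot: [3.142, -0.001, -0.0]
contact_force: [-0.8, -0.6, -1.0]
opening: 0.0178
```

Mat's edge is at x≈0.341, so the scraper is well on it. Lower the last ~4 mm to contact.

Emit:
step_arm --pt "0 0 0 -0.1 0" --pt "0 0 0 0 0" --pt "0 0 0 0 0"

```text
time: 13.0
tool_pos: [0.44, 0.0684, 0.0506]
tool_rot: [3.142, -0.001, -0.0]
contact_force: [0.6, 0.6, -1.0]
opening: 0.0181
```

Emit:
step_arm --pt "0 0 0 -0.05 0" --pt "0 0 0 0 0"

```text
time: 13.2
tool_pos: [0.4401, 0.0684, 0.0493]
tool_rot: [3.141, -0.001, -0.0]
contact_force: [-1.1, 0.3, 2.9]
opening: 0.0181
```

Emit:
step_arm --pt "0.5 0 0 0 0" --pt "0.5 0 0 0 0" --pt "0.5 0 0 0 0" --pt "0.5 0 0 0 0" --pt "0.5 0 0 0 0" --pt "0.5 0 0 0 0" --pt "0.5 0 0 1 0" --pt "0.5 0 0 1 0" --pt "0.5 0 0 1 0" --pt "0.5 0 0 1 0" --pt "0.5 0 0 0 0"

```text
time: 14.3
tool_pos: [0.4416, 0.0684, 0.1518]
tool_rot: [3.141, -0.006, -0.0]
contact_force: [-0.2, -0.5, 0.6]
opening: 0.0464
```

Run:
```python
from h import *
from cell import sensors, vision
s=sensors.observe(); print(s["time"],s["tool_pos"].round(4),s["tool_rot"].round(4),s["opening"],s["contact_force"])
d=vision.read_camera("scene"); np.savez("scene8.npz",**d);cv2.imwrite("pics/s8.png",d["pixels"])
```

```text
14.3 [0.4416 0.0684 0.1518] [ 3.1414e+00 -6.3000e-03 -3.0000e-04] 0.04636701035154568 [-0.1692053  -0.54703492  0.5827784 ]
```

View pics/s8.png

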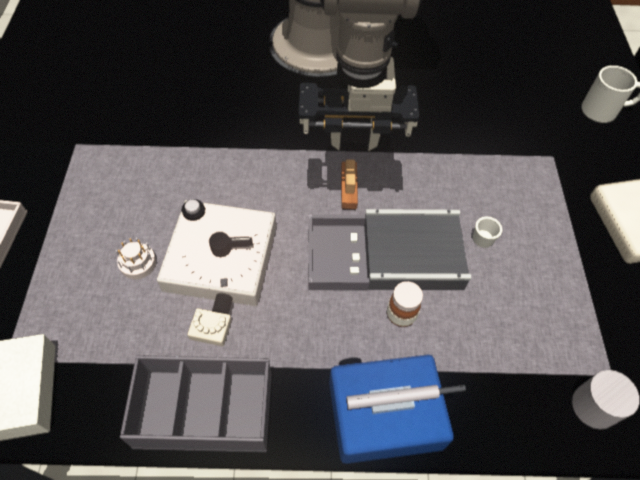

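Emit:
step_arm --pt "0.4 0.65 -0.7 0.4 1" --pt "0.4 0.65 -0.7 0.4 1" --pt "0.4 0.65 -0.7 0.4 1" --pt "0.4 0.65 -0.7 0.4 1" --pt "0.4 0.65 -0.7 0.4 1" --pt "0.4 0.65 -0.7 0 1" --pt "0.4 0.65 -0.7 0 1" --pt "0.4 0.65 -0.7 0 1" --pt "0.4 0.65 -0.7 0 1" --pt "0.4 0.65 -0.7 0 1" --pt "0.4 0 0 0 1" --pt "0.4 0 0 0 1"

```text
time: 15.55
tool_pos: [0.602, -0.1072, 0.1965]
tool_rot: [-3.138, 0.001, 0.962]
contact_force: [-1.0, 0.4, -0.5]
opening: 0.0369
```

Emit:
step_arm --pt "0.4 0 0 0 1" --pt "0.4 0 0 0 1" --pt "0.4 0 0 0 1" --pt "0.4 0 0 0 1" --pt "0.4 0 0 0 1" --pt "0.4 0 0 0 1" --pt "0.4 0 0 0 1" --pt "0.4 0 0 0 1" --pt "0.4 0 0 0 0.75" --pt "0.4 0 0 0 0" --pt "0.4 0 0 0 0"

```text
time: 16.65
tool_pos: [0.6019, -0.1065, 0.1977]
tool_rot: [-3.14, -0.001, 1.658]
contact_force: [-0.0, 0.2, -0.4]
opening: 0.0368
```

Run:
```python
from h import *
from cell import sensors, vision
s=sensors.observe(); print(s["time"],s["tool_pos"].round(4),s["tool_rot"].round(4),s["opening"],s["contact_force"],s["qpos"])
d=vision.read_camera("wrist"); np.savez("w9.npz",**d);cv2.imwrite("pics/w9.png",d["pixels"])
```

```text
16.65 [ 0.6019 -0.1065  0.1977] [-3.1399e+00 -7.0000e-04  1.6579e+00] 0.036805520486864654 [-0.02535957  0.15735071 -0.38582257] [-3.00456979e-01  5.37484974e-01  1.33990680e+00  2.34642090e-05
  1.26605205e+00 -3.87602736e-01]
```

View pics/w9.png

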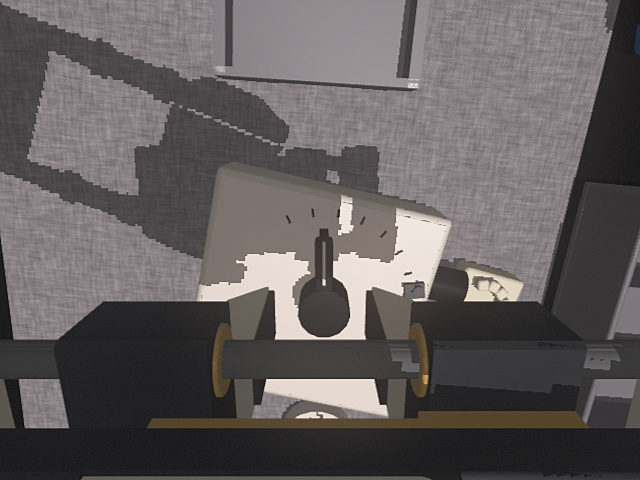

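Run:
```python
from h import *
d=load("w9")
crop(d,270,180,450,350,4.4,"pics/c9.png")
h=onz(d,324,305,.078);tip=onz(d,323.5,231,.078);tab=onz(d,413,289,.052)
print(h,tip,tab,w(d,324,300),w(d,413,289))
for n,a in(("lever",tip),("tab",tab)): print(n,np.degrees(np.arctan2(*(a-h)[1::-1])),np.linalg.norm((a-h)[:2]))
```

```text
[ 0.609376   -0.14972975  0.078     ] [ 0.60445265 -0.09891846  0.078     ] [ 0.67387869 -0.14320677  0.052     ] [ 0.60902975 -0.14594325  0.0784169 ] [ 0.67371682 -0.14297333  0.05260023]
lever 95.5343885175277 0.05104926288373863
tab 5.774537890281292 0.0648316766920666
```

View pics/c9.png

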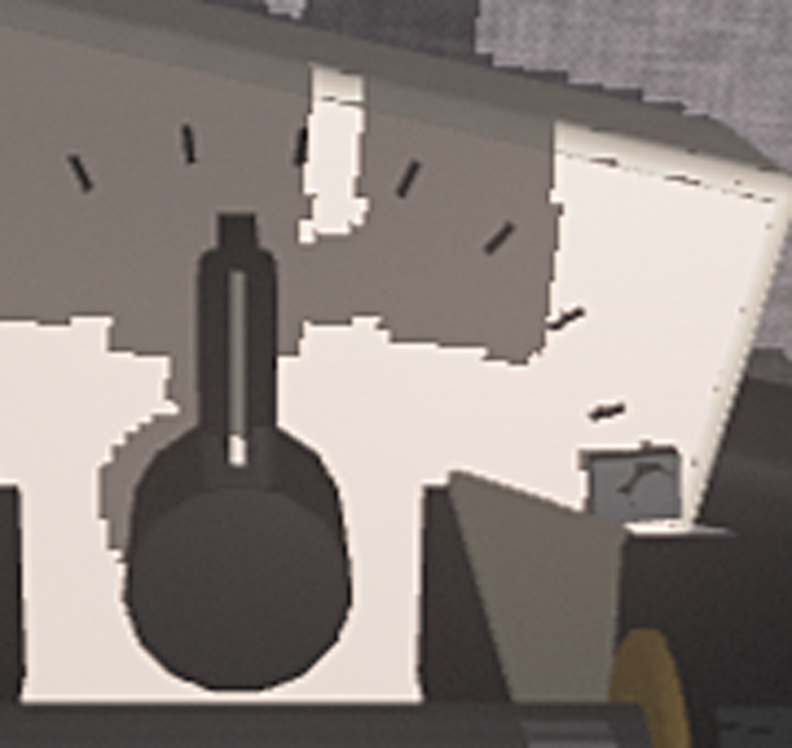

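Emit:
step_arm --pt "0.4 0.17 -0.3 -1 0" --pt "0.4 0 0 -1 0" --pt "0.4 0 0 -1 0" --pt "0.4 0 0 -1 0" --pt "0.4 0 0 -0.6 0" --pt "0.4 0 0 0 0" --pt "0.4 0 0 0 0" --squeeze 5

```text
time: 17.4
tool_pos: [0.6067, -0.1141, 0.0841]
tool_rot: [-3.142, -0.0, 1.659]
contact_force: [-0.6, -0.1, 2.1]
opening: 0.0368
```

Emit:
step_arm --pt "0.4 0 0 -0.2 0" --pt "0.4 0 0 0 0" --pt "0 0 0 0 0" --pt "0 0 0 0 0" --pt "0 0 0 0 0" --pt "0 0 0 0 0" --pt "0 0 0 0 0" --pt "0 0 0 0 0" --pt "0 0 0 0 0"

```text
time: 18.3
tool_pos: [0.6064, -0.114, 0.0791]
tool_rot: [-3.141, -0.0, 1.66]
contact_force: [-2.8, -0.6, 3.4]
opening: 0.0122
```

Run:
```python
import numpy as np
c=np.array([.610,-.156]);r=.042
th=np.linspace(1.66,.162,21)
p=np.c_[c[0]+r*np.cos(th),c[1]+r*np.sin(th)]
print(p[0],p[-1])
acc=p[0].copy();o=[]
for k in range(1,21):
    s=np.round((p[k]-acc)/.025,3);acc+=s*.025;o.append([0,*s.tolist(),0,round((th[1]-th[0])/.08,3)])
print(o)
```

```text
[ 0.60625841 -0.11416699] [ 0.65145008 -0.14922572]
[[0, 0.126, 0.007, 0, np.float64(-0.936)], [0, 0.125, -0.003, 0, np.float64(-0.936)], [0, 0.126, -0.013, 0, np.float64(-0.936)], [0, 0.124, -0.021, 0, np.float64(-0.936)], [0, 0.121, -0.031, 0, np.float64(-0.936)], [0, 0.12, -0.04, 0, np.float64(-0.936)], [0, 0.116, -0.049, 0, np.float64(-0.936)], [0, 0.112, -0.057, 0, np.float64(-0.936)], [0, 0.107, -0.066, 0, np.float64(-0.936)], [0, 0.102, -0.073, 0, np.float64(-0.936)], [0, 0.097, -0.081, 0, np.float64(-0.936)], [0, 0.09, -0.087, 0, np.float64(-0.936)], [0, 0.083, -0.095, 0, np.float64(-0.936)], [0, 0.076, -0.1, 0, np.float64(-0.936)], [0, 0.069, -0.106, 0, np.float64(-0.936)], [0, 0.06, -0.11, 0, np.float64(-0.936)], [0, 0.052, -0.115, 0, np.float64(-0.936)], [0, 0.043, -0.118, 0, np.float64(-0.936)], [0, 0.034, -0.121, 0, np.float64(-0.936)], [0, 0.025, -0.123, 0, np.float64(-0.936)]]
```

Emit:
step_arm --pt "0 0.126 0.007 0 -0.936" --pt "0 0.125 -0.003 0 -0.936" --pt "0 0.126 -0.013 0 -0.936" --pt "0 0.124 -0.021 0 -0.936" --pt "0 0.121 -0.031 0 -0.936" --pt "0 0.12 -0.04 0 -0.936" --pt "0 0.116 -0.049 0 -0.936" --pt "0 0.112 -0.057 0 -0.936" --pt "0 0.107 -0.066 0 -0.936" --pt "0 0.102 -0.073 0 -0.936"

```text
time: 19.3
tool_pos: [0.6356, -0.1233, 0.0791]
tool_rot: [-3.141, 0.001, 0.908]
contact_force: [-3.8, -2.0, 4.3]
opening: 0.0123
```

Emit:
step_arm --pt "0 0.097 -0.081 0 -0.936" --pt "0 0.09 -0.087 0 -0.936" --pt "0 0.083 -0.095 0 -0.936" --pt "0 0.076 -0.1 0 -0.936" --pt "0 0.069 -0.106 0 -0.936" --pt "0 0.06 -0.11 0 -0.936" --pt "0 0.052 -0.115 0 -0.936" --pt "0 0.043 -0.118 0 -0.936" --pt "0 0.034 -0.121 0 -0.936" --pt "0 0.025 -0.123 0 -0.936" --pt "0 0 0 0 0" --pt "0 0 0 0 0"

```text
time: 20.5
tool_pos: [0.651, -0.1495, 0.0789]
tool_rot: [3.141, 0.002, 0.164]
contact_force: [-5.4, -2.6, 3.6]
opening: 0.0119
```

Run:
```python
from h import *
from cell import sensors, vision
d=vision.read_camera("scene"); np.savez("s10.npz",**d);crop(d,130,100,320,350,2.4,"pics/s10.png")
d=vision.read_camera("wrist"); np.savez("w10.npz",**d);cv2.imwrite("pics/w10.png",d["pixels"])
```

```text
(no output)
```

View pics/s10.png

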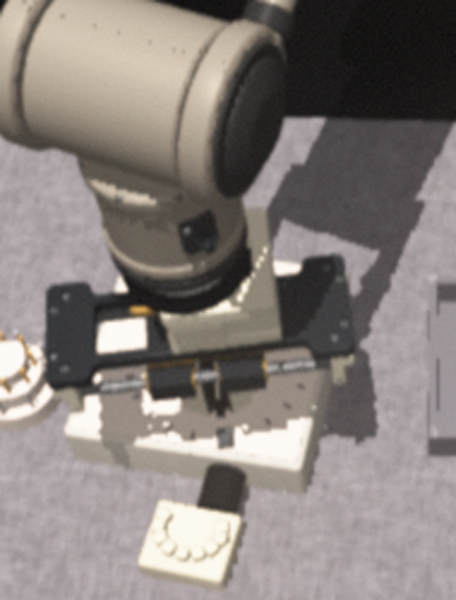

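View pics/w10.png

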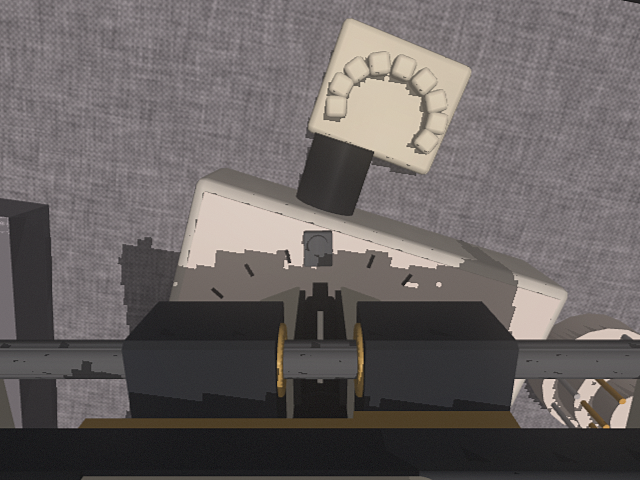

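Emit:
step_arm --pt "0.4 0 0 0 0" --pt "0.4 0 0 0 0" --pt "0.4 0 0 0 0" --pt "0.4 0 0 0 0" --pt "0.4 0 0 0 0" --pt "0.4 0 0 0.6 0" --pt "0.4 0 0 1 0" --pt "0.4 0 0 1 0" --pt "0.4 -1 0 1 0" --pt "0 -1 0 0 0" --pt "0 -0.5 0 0 0" --pt "0 0 0 0 0"

```text
time: 21.8
tool_pos: [0.5884, -0.1493, 0.1708]
tool_rot: [3.141, -0.001, 0.162]
contact_force: [0.7, 0.7, -0.4]
opening: 0.0172
```

Run:
```python
from h import *
from cell import sensors, vision
s=sensors.observe(); print(s["time"],s["tool_pos"].round(4),s["tool_rot"].round(4),s["opening"],s["contact_force"])
d=vision.read_camera("wrist"); np.savez("w11.npz",**d);cv2.imwrite("pics/w11.png",d["pixels"])
```

```text
21.8 [ 0.5884 -0.1493  0.1708] [ 3.1408e+00 -1.0000e-03  1.6150e-01] 0.01717090894258668 [ 0.70586697  0.7445722  -0.4451641 ]
```

View pics/w11.png

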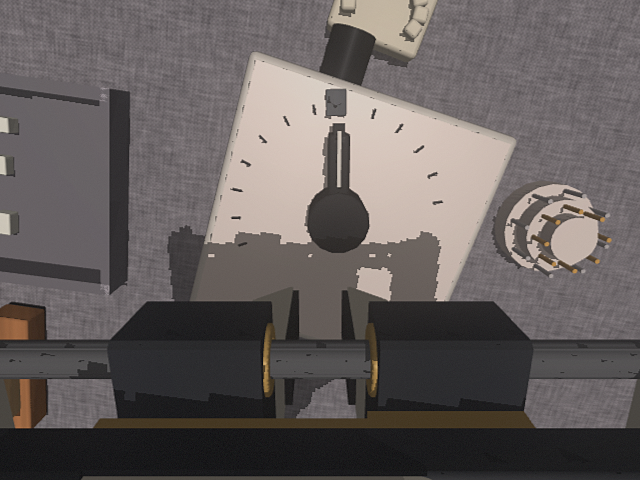

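Run:
```python
from h import *
d=load("w11")
crop(d,290,75,390,265,4,"pics/c11.png")
h=onz(d,338,219,.078);tip=onz(d,338.7,125,.078);tab=onz(d,336,102.5,.052)
for n,a in(("lever",tip),("tab",tab)): print(n,a,np.degrees(np.arctan2(*(a-h)[1::-1])),np.linalg.norm((a-h)[:2]))
print(h)
```

```text
lever [ 0.66283314 -0.14768824  0.078     ] 9.552549300597947 0.05110296608192821
tab [ 0.67492529 -0.1451055   0.052     ] 10.04030157957562 0.06345835207049216
[ 0.61243878 -0.15616888  0.078     ]
```

View pics/c11.png

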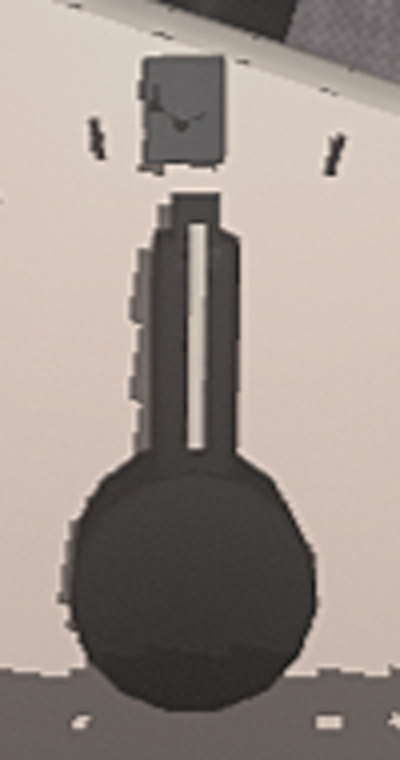

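Run:
```python
from h import *
d=load("wrist1")
for u in range(410,500,4): print(u,w(d,u,107,0).round(4), d["pixels"][107,u])
crop(d,400,60,510,160,5,"pics/c12.png")
```

```text
410 [ 0.5343 -0.1914  0.0469] [210 218 229]
414 [ 0.5343 -0.1936  0.0478] [ 95  99 106]
418 [ 0.534  -0.194   0.0572] [62 63 68]
422 [ 0.534  -0.1958  0.0595] [77 79 82]
426 [ 0.534  -0.1981  0.0593] [73 75 79]
430 [ 0.534  -0.2003  0.0594] [73 74 79]
434 [ 0.5339 -0.2017  0.0632] [83 85 90]
438 [ 0.5337 -0.2025  0.0683] [141 142 150]
442 [ 0.5337 -0.2042  0.0702] [199 201 212]
446 [ 0.5337 -0.2068  0.0687] [199 201 212]
450 [ 0.5337 -0.2092  0.0683] [194 198 208]
454 [ 0.5337 -0.211   0.0694] [192 195 205]
458 [ 0.5337 -0.2133  0.0693] [187 189 201]
462 [ 0.5337 -0.2154  0.0696] [183 186 197]
466 [ 0.5337 -0.2174  0.07  ] [181 183 193]
470 [ 0.5337 -0.2198  0.0695] [178 179 190]
474 [ 0.5338 -0.2223  0.0686] [175 178 187]
478 [ 0.5338 -0.2244  0.0688] [173 175 185]
482 [ 0.534  -0.2297  0.0603] [75 77 80]
486 [ 0.534  -0.2322  0.0598] [60 61 64]
490 [ 0.5356 -0.2569  0.0011] [110 107 113]
494 [ 0.5356 -0.2596  0.0014] [114 113 120]
498 [ 0.5356 -0.2627  0.0007] [121 119 126]
```

View pics/c12.png

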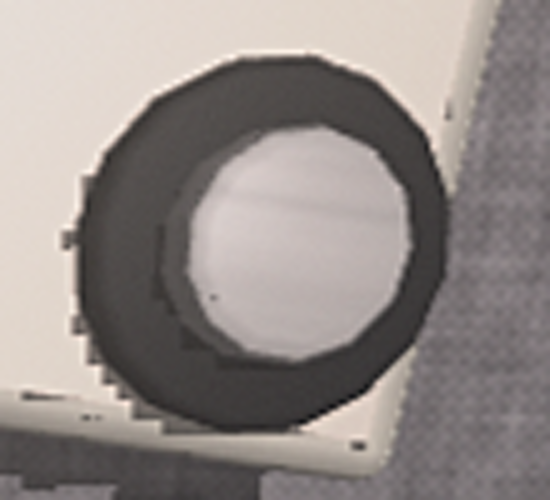

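Emit:
step_arm --pt "0 -0.74 -0.87 0 0" --pt "0 -0.74 -0.87 0 0" --pt "0 -0.74 -0.87 0 0" --pt "0 0 0 -1 0" --pt "0 0 0 -1 0" --pt "0 0 0 0 0" --pt "0 0 0 0 0"

```text
time: 22.55
tool_pos: [0.5345, -0.2145, 0.1193]
tool_rot: [-3.142, 0.0, 0.162]
contact_force: [0.5, 1.3, 0.6]
opening: 0.0005
```

Emit:
step_arm --pt "0 0 0 -1 0" --pt "0 0 0 -0.3 0" --pt "0 0 0 -0.15 0" --pt "0 0 0 -0.15 0" --pt "0 0 0 0 0" --pt "0 0 0 0 0"

```text
time: 23.15
tool_pos: [0.5342, -0.2143, 0.0811]
tool_rot: [3.141, -0.001, 0.162]
contact_force: [-3.1, 1.7, 10.1]
opening: 0.0006
```

Emit:
step_arm --pt "0 0 0 -0.08 0" --pt "0 0 0 0 0" --pt "0 0 0 0 0"

```text
time: 23.45
tool_pos: [0.5343, -0.2143, 0.0809]
tool_rot: [3.14, -0.002, 0.162]
contact_force: [-7.0, 5.2, 23.0]
opening: 0.0006
```

Emit:
step_arm --pt "0 0 0 0.3 0" --pt "0 0 0 1 0" --pt "0 0 0 1 0" --pt "0 0 0 1 0" --pt "0 0 0 1 0" --pt "0 -1 0 1 0" --pt "0 -1 0 0 0" --pt "0 -1 0 0 0" --pt "0 -1 0 0 0" --pt "0 0 0 0 0" --pt "0 0 0 0 0"

```text
time: 24.55
tool_pos: [0.4343, -0.2149, 0.2106]
tool_rot: [3.14, -0.002, 0.161]
contact_force: [0.2, -0.6, 0.5]
opening: 0.0008
```

Run:
```python
from h import *
from cell import sensors, vision
s=sensors.observe(); print(s["time"],s["tool_pos"].round(4),s["opening"],s["contact_force"])
d=vision.read_camera("scene"); crop(d,100,130,500,350,2,"pics/s13.png"); np.savez("s13.npz",**d)
d=vision.read_camera("wrist"); cv2.imwrite("pics/w13.png",d["pixels"]); np.savez("w13.npz",**d)
```

```text
24.55 [ 0.4343 -0.2149  0.2106] 0.0008047228217371538 [ 0.23009354 -0.56166649  0.4673965 ]
```

View pics/s13.png

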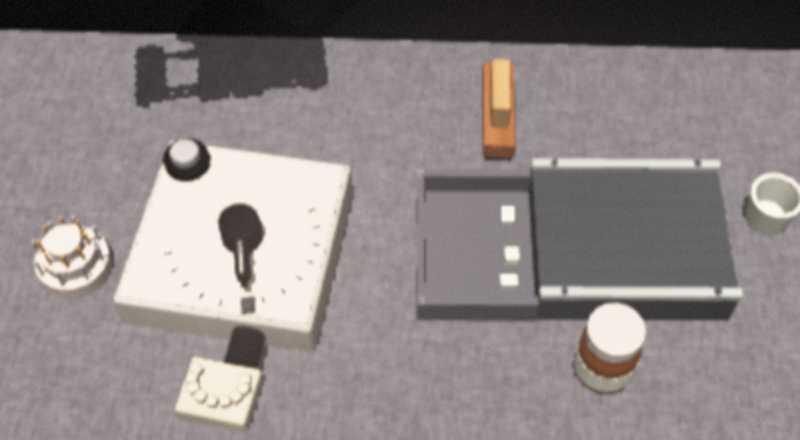

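View pics/w13.png

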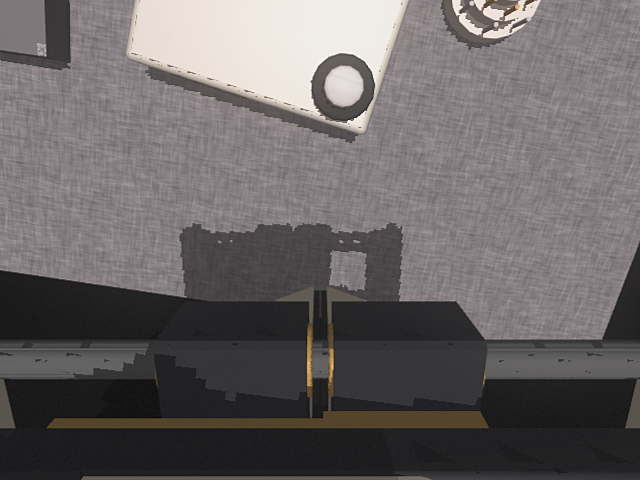

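All as wanted: the offcuts are in the tray, the scraper is upright on the mat, and the lever points at the tab. I'll check the button height, then hand in.

Run:
```python
from h import *
from cell import hand_in
d=load("w13"); b=w(d,343,87,2); print("button",b.round(4))
if b[2]>.066: print(hand_in())
```

```text
button [ 0.5321 -0.2142  0.0689]
the job is handed in; nothing more can be done
None
```

The job is done and handed in at about 24.6 s of the 72 s limit. Handing in reported no verdict.

- **What I did:**
  1. Swept the three offcuts into the catch tray in one pass.
  2. Stood the scraper on the mat and let go.
  3. Turned the dial by gripping its lever, then released it.
  4. Pressed the start button to its hard stop: the force rose to 23 N with no more travel.
- **Last checks:**
  - **Offcuts and scraper:** the last picture shows all three offcuts in the tray and the scraper upright.
  - **Bystanders:** none had visibly moved; I judged this by eye.
  - **Dial:** measured before the button press, the lever was at 9.6° and the index tab at about 9.3–10°. That is under 1 mm at the lever's tip. The last picture still shows it lined up.
  - **Button:** back out, its top at 68.9 mm against 69.3 mm before the press.
- **What went wrong or disagreed:**
  - **First scraper grasp:** I lifted before the fingers had closed, so it missed. The scraper stayed in place, and the second grasp held.
  - **Cameras:** the scene and top cameras differed by 3–4 mm in places. I averaged them or used close-up wrist pictures.
  - **Tab bearing:** one wrist picture gave 5.8° because I had placed the hub centre wrongly and a finger partly hid the tab. I did not use it.

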